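Build up an air-cylinder piston on its rod

TASK

Build up the air-cylinder piston on the rod that stands in the holding block: first the half with the black seal, hub upward, then the dark magnet ring round its hub, then the half with the blue band, and last the brass cushion sleeve with its tapered end up, each threaded over the orange cone and right down on the one before. Leave the loose nut, the spanner and the oil bottle alone; I will tighten it all up afterwards.

Things in the scene. Friction and masses are not known exactly. Their poses are not given: they have to be found in the camera images.
- rod_block: Fixed holding block: dark steel foot plate 66 (x) x 56 (y) x 8, on it an aluminium clamp 42 x 44, top 26 above the worktop. In it stands the bright piston rod: 20 in diameter up to a flat shoulder at 32, then a spigot of 12 up to 72, then an orange guide cone narrowing from 12 to 3 in diameter, tip at 84. Origin on the rod's axis at the underside (worktop height), z up.
- rod_seat (a point): Point on the rod's axis at the height of its shoulder, 32 mm above the worktop: where the underside of the first part ends up. z up along the rod.
- seal_half: Loose aluminium piston half: disc 40 in diameter, 10 thick, black rubber seal round its rim (a black edge from above); on top a hub 24 in diameter, 8 high, chamfered to 19 at its top. Through bore 16, widened to 19 at the bottom. Lies hub up. Origin at the centre of its underside, z up along its axis. Seated, its underside is on the rod's shoulder.
- magnet_ring: Loose plain dark steel-grey ring, outside diameter 36, bore 28, 8 thick. Origin at the centre of its underside, z along its axis. Seated, it lies round the hub of the black-sealed half, its underside 10 above that half's underside, its top level with the top of the hub.
- band_half: Loose flat aluminium piston half, no hub: 40 in diameter, 12 thick, blue plastic band round its rim (a blue edge from above), two small dark pin holes in its top. Through bore 16, widened to 19 at the bottom. Origin at the centre of its underside, z up along its axis. Seated, its underside is 18 above the rod's shoulder.
- cushion_sleeve: Loose brass sleeve, outside diameter 26, 16 tall, the top 3.5 tapering to 22. Through bore 16, widened to 19 at the bottom. Stands tapered end up. Origin at the centre of its underside, z up along its axis. Seated, its underside is 30 above the rod's shoulder.
- nut: Loose steel hex nut, 19 x 22 x 10, lying flat; bystander, not to be moved. Origin at the centre of its underside.
- spanner: Loose steel combination spanner, 151 (x) x 30 (y) x 6, lying flat; bystander, not to be moved. Origin at the centre of its underside.
- oil: Loose cream oil dropper bottle with a pointed orange-red cap, 44 in diameter, 126 tall, standing upright; bystander, not to be moved. Origin at the centre of its underside.
Things that resemble listed ones, but are neither listed nor needed, are in the scene too. Leave any pink or red look-alike of the band_half alone.

How it is judged:
By the outcome, as a careful person would: the job done as asked, in the order asked, and still so for the second after the job is handed in, with the robot touching nothing.
It also fails if it takes over 106 s, if anything falls off the work surface, if the arm or the gripper's body presses on something with over 40 N, if the wrist force passes 120 N, or if a joint passes its speed limit or range.

ROBOT

A 6-joint arm with a two-finger parallel gripper is mounted at the origin on the work surface; the furniture and walls round the work are solid. World frame = base frame: x ahead of the robot, y to its left, z up, the work surface at z = 0. Lengths are in m, angles in degrees, forces in N, time in s.
With the tool pointing down it reaches from about 0.35 to 0.875 m from the base axis. Payload 4.2 kg.
Tool frame: the origin (TCP) lies midway between the tips of the shut fingers; the grasp point (between the pads) lies 19 mm behind it (r.pinch_z is the distance from the TCP to the grasp point, in m); z points along the fingers, y is the line along which they close (so a half turn about z gives the same grasp; the last joint's range is limited). The gripper opens to 87 mm and grips with 3 to 60 N. Pads are 19 mm wide; open, the fingers measure 117 mm over their backs; the gripper's body (75 mm by 190 mm) begins 51 mm behind the grasp point.
Start: joints at [81.967, 22.042, 0.453, 0, -68.411, -14.817], TCP at [0.243, 0.576, 0.223] pointing down, gripper open.
Joint ranges: [-179.83, 179.83], [-69.29, 118.12], [-61.27, 80.66], [-181.25, 117.63], [-171.15, -9.14], [-177.46, 177.46]. Speed limits (degrees/s): [159.86, 159.86, 180, 180, 180, 180].

INTERFACE

Orientations are given as a 3x3 rotation matrix whose columns are the frame's x, y, z axes.
In Python, from station import r, imaging, models gives the robot as it stands. The module is installed in compiled form; this text tells all that it offers.
- The arm moves only by the tool apply_moves, never from a script. Its argument "moves" is a list of rows, each a list of 2 entries, a list of its own where there are three numbers: the shift along the tool's x, y, z in m, then the turn about the tool's z in degrees. A call has 1 to 5 rows; each row shifts and turns the commanded pose from where the row before left it, along the tool's axes as they then stand; what a row does not reach is not made up. A row lasts 1/12 s, in which the tool goes at most 41.7 mm and 7.16 degrees, less where a joint would pass 70% of its speed; a pose out of reach is approached as far as the arm can. A call is refused whole if a number of a shift passes 0.0417 or a number of a turn 7.16, either way. A call with a gripper value outside its range is refused whole. "hand" is the finger opening in m, from 0 to 0.087, set as the call begins (left out, the last holds). The fingers move at their own pace and stop on an object; the grip force is fixed at half the most. Time passes only in rows, so rows that do not move let the fingers close. It gives the time, the measured TCP pose, the force, the opening and the grip force at its end, in the units of the state.
- r.sense(): the state, without advancing time (a new reading comes with each control period).
- imaging.capture(name): name is "scene" or "side" or "wrist"; returns a dict with "frame" (480x640x3 uint8, blue, green, red), "intrinsics" (3x3 intrinsics, pixels), "eye" and "orientation" of the camera in the world. Camera axes: x right, y down, z forward; pixel columns grow to the right and rows downward; lengths in m; the calibration is good to about 2 mm. A picture is of the moment at which its call begins. There is no depth.
- r.finish_job(): hands the job in; it is judged then, once.
Trained networks look in a picture, given as the dict that the camera call returned (one of the last four; its "shot" number tells which), for a name from the list of things; names that differ only in an ending like _2 or _b are one class to them, and where a whole thing is asked for, a point or a joint stands for the part that bears it (a point fixed in the world has none). Each returns a list of dicts, best first, with "confidence" (0 to 1); they miss things now and then, are a little off and sometimes report something else, mostly with a low value. They report only what shows in the picture. A call takes as long as a camera call. They do not tell look-alikes from the thing itself.
- models.cut_out(picture, target): "region" (480x640 bool, what is visible of it) and "extent" ([left, top, width, height] as shares, 0 to 1, of the picture: columns of its width, rows of its height, round what is visible of it).
- models.place_of(picture, target): "at" ([column, row] as shares, 0 to 1, of the picture: columns of its width, rows of its height: a listed point, or the origin of a listed thing).
The state is a dict: "time_s": time; "joints": joint angles; "joint_velocities": joint speeds; "effort": joint torques, N m; "tcp_pos": TCP position; "ee_rot": TCP orientation; "wrist_force": force on the tool from outside, world axes, zero at the start; "moment": the same for the moment, N m; "gripper_width": opening from 0.0 (shut) to 1.0 (fully open); "gripper_force": force on a finger pad.
Only numpy, scipy, OpenCV 4.12 (cv2) and the standard library are available. Lean on these libraries where they do the work, as an engineer would, in place of code of your own. Each camera call takes 0.05 s, during which the arm holds its last target. There are 200 camera calls.

## Working session

There is one attempt and no reset: what is moved stays moved. The work goes in short steps, Python scripts to look and compute and a tool call to move; the robot and the scene stay as the last step left them, time stands still between calls to the robot, and variables do not carry over. Pictures are saved under pics/ and viewed, at most 14 in all, crops included, and the job is handed in when it is done.

Besides the shell and the picture viewer there is one more tool, called after "Request:" by a JSON object that holds its "op" and its "data", one argument or row to a line. apply_moves: Moves the arm, as the interface text tells. Its arguments: {"type":"object","properties":{"moves":{"type":"array"},"hand":{"type":"number"}},"required":["moves"]}

```bash
mkdir -p pics; cat > h.py <<'E'
import numpy as np, cv2
from station import r, imaging, models
def px2w(p,uv,z):
    K=np.array(p["intrinsics"]);R=np.array(p["orientation"]);e=np.array(p["eye"])
    d=R@np.linalg.solve(K,[uv[0],uv[1],1.0]); return e+d*(z-e[2])/d[2]
def w2px(p,X):
    K=np.array(p["intrinsics"]);R=np.array(p["orientation"]);c=K@(R.T@(np.array(X)-np.array(p["eye"])));return c[:2]/c[2]
E
python3 - <<'E'
from h import *
print(r.sense())
for n in("scene","side","wrist"):
    p=imaging.capture(n);cv2.imwrite(f"pics/{n}0.png",p["frame"]);print(n,np.round(p["eye"],3),np.round(p["orientation"],3).tolist(),np.round(p["intrinsics"],1).tolist())
    for t,z in(("rod_block",0),("rod_seat",.032),("seal_half",0),("magnet_ring",0),("band_half",0),("cushion_sleeve",0),("nut",0),("spanner",0),("oil",0)):
        for d in models.place_of(p,t):
            uv=np.array(d["at"])*[640,480];print(t,round(d["confidence"],2),uv.round(0),px2w(p,uv,z).round(4))
E
```

```text
{'time_s': 0.0, 'joints': array([ 8.19668672e+01,  2.20896595e+01,  3.78041791e-01, -2.98491512e-02,
       -6.84099481e+01, -1.48178786e+01]), 'joint_velocities': array([ 0.01937659, -0.00044668, -0.01354408, -0.04971206, -0.11474752,
        0.01579718]), 'effort': array([-1.17639727e-03, -3.90664172e+01,  1.87398219e+01,  4.21974018e+00,
        1.08193231e-02, -1.97321583e-04]), 'tcp_pos': array([0.24243966, 0.57539631, 0.22145711]), 'ee_rot': array([[ 9.21443145e-01, -3.88512456e-01, -7.76156978e-04],
       [-3.88513225e-01, -9.21440905e-01, -2.03316201e-03],
       [ 7.47259780e-05,  2.17499044e-03, -9.99997632e-01]]), 'wrist_force': array([-0.46064824, -0.20369994,  0.13789533]), 'moment': array([0.01787658, 0.03477766, 0.01179484]), 'gripper_force': 0.0, 'gripper_width': 1.0001512883863766}
scene [0.638 0.443 0.753] [[-0.985, 0.142, -0.093], [0.169, 0.779, -0.603], [-0.014, -0.61, -0.792]] [[456.2, 0.0, 308.9], [0.0, 456.2, 239.6], [0.0, 0.0, 1.0]]
rod_block 0.91 [286. 311.] [0.6216 0.0269 0.    ]
rod_seat 0.88 [284. 304.] [0.6236 0.0289 0.032 ]
seal_half 0.62 [350. 301.] [ 
[... 717 characters left out ...]
 [0.618  0.0314 0.032 ]
seal_half 0.79 [348. 291.] [0.497  0.0166 0.    ]
magnet_ring 0.71 [291. 388.] [0.6078 0.213  0.    ]
magnet_ring 0.71 [372. 375.] [0.4834 0.2001 0.    ]
band_half 0.76 [314. 231.] [ 0.5483 -0.1767  0.    ]
band_half 0.69 [307. 264.] [ 0.5691 -0.0671  0.    ]
band_half 0.51 [272. 245.] [ 0.6396 -0.1355  0.    ]
cushion_sleeve 0.75 [325. 209.] [ 0.516  -0.2595  0.    ]
nut 0.63 [346. 246.] [ 0.484  -0.1186  0.    ]
spanner 0.56 [325. 209.] [ 0.5168 -0.2583  0.    ]
oil 0.69 [338. 186.] [ 0.4748 -0.357   0.    ]
wrist [0.305 0.551 0.386] [[-0.389, -0.893, -0.226], [-0.921, 0.377, 0.094], [0.001, 0.245, -0.969]] [[337.8, 0.0, 314.1], [0.0, 337.8, 238.8], [0.0, 0.0, 1.0]]
```

```bash
python3 - <<'E'
import cv2
a=cv2.imread("pics/scene0.png")
cv2.imwrite("pics/c0.png",cv2.resize(a[140:440,200:460],None,fx=2,fy=2,interpolation=cv2.INTER_CUBIC)[:600])
E
```

```text
(no output)
```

View pics/c0.png

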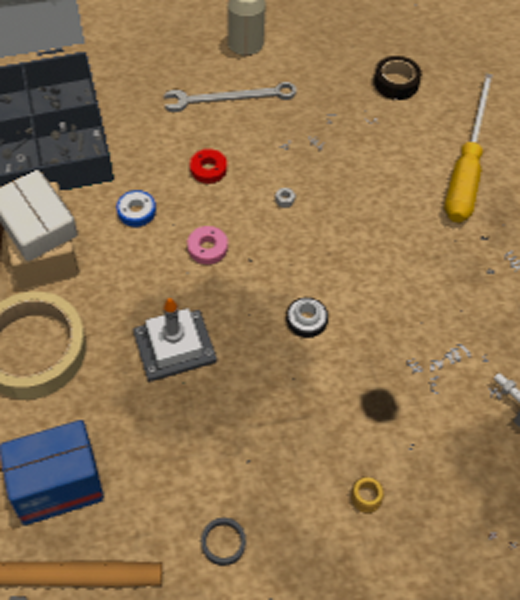

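View pics/side0.png

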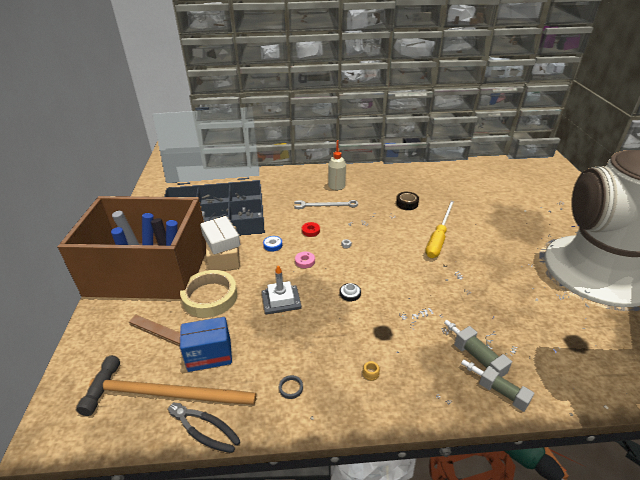

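The scene crop shows the parts, here in full-picture pixels:
- seal_half at (353,298): black rim with an upward hub
- magnet ring at (311,410)
- brass sleeve at (383,387)
- rod at about (285,300)

Three things look like band_half: blue rim at (268,244), pink at (304,262) and red at (304,222). Only (268,244) has the blue edge, an aluminium face and pin holes. I'll turn to align with the world axes and move over the seal half.

Request:
{"op": "apply_moves", "data": {
  "moves": [
    [[0,0,0],-5.7],
    [[0,0,0],-5.7],
    [[0,0,0],-5.7],
    [[0,0,0],-5.7]
  ]
}}

```text
time_s: 1.83
tcp_pos: [0.2427, 0.5759, 0.2225]
ee_rot: [[1.0, 0.004, -0.0], [0.004, -1.0, -0.0], [-0.0, 0.0, -1.0]]
wrist_force: [1.0, -0.0, 0.4]
gripper_width: 1.002
gripper_force: 0.0
```

Request:
{"op": "apply_moves", "data": {
  "moves": [
    [[0.0172,0.0369,0.0015],0],
    [[0.0172,0.0369,0.0015],0],
    [[0.0172,0.0369,0.0015],0],
    [[0.0172,0.0369,0.0015],0],
    [[0.0172,0.0369,0.0015],0]
  ]
}}

```text
time_s: 2.25
tcp_pos: [0.3289, 0.3897, 0.2151]
ee_rot: [[1.0, -0.0, 0.0], [-0.0, -1.0, 0.0], [0.0, -0.0, -1.0]]
wrist_force: [1.2, 0.9, 0.3]
gripper_width: 0.997
gripper_force: 0.0
```

Request:
{"op": "apply_moves", "data": {
  "moves": [
    [[0.0172,0.0369,0.0015],0],
    [[0.0172,0.0369,0.0015],0],
    [[0.0172,0.0369,0.0015],0],
    [[0.0172,0.0369,0.0015],0],
    [[0.0172,0.0369,0.0015],0]
  ]
}}

```text
time_s: 2.67
tcp_pos: [0.4148, 0.205, 0.208]
ee_rot: [[1.0, -0.0, 0.001], [-0.0, -1.0, 0.001], [0.001, -0.001, -1.0]]
wrist_force: [0.9, 0.7, -0.5]
gripper_width: 1.003
gripper_force: 0.0
```

Request:
{"op": "apply_moves", "data": {
  "moves": [
    [[0.0172,0.0369,0.0015],0],
    [[0.0172,0.0369,0.0015],0],
    [[0.0172,0.0369,0.0015],0],
    [[0.0172,0.0369,0.0015],0],
    [[0.0172,0.0369,0.0015],0]
  ]
}}

```text
time_s: 3.08
tcp_pos: [0.5007, 0.0203, 0.2004]
ee_rot: [[1.0, -0.001, 0.001], [-0.001, -1.0, 0.0], [0.001, -0.0, -1.0]]
wrist_force: [0.2, 0.7, 0.0]
gripper_width: 0.997
gripper_force: 0.0
```

Request:
{"op": "apply_moves", "data": {
  "moves": [
    [[0,0,0],0],
    [[0,0,0],0],
    [[0,0,0],0]
  ]
}}

```text
time_s: 3.33
tcp_pos: [0.5, 0.022, 0.2]
ee_rot: [[1.0, -0.002, -0.0], [-0.002, -1.0, 0.0], [-0.0, -0.0, -1.0]]
wrist_force: [0.1, -0.5, -0.0]
gripper_width: 0.997
gripper_force: 0.0
```

```bash
cat > look.py <<'E'
from h import *
import sys
s=r.sense();print(round(s["time_s"],2),s["tcp_pos"].round(4),s["ee_rot"][:,0].round(3),s["ee_rot"][:,2].round(4),s["wrist_force"].round(1),round(s["gripper_width"]*87,1),s["gripper_force"])
Z={"rod_seat":.032}
for n in ("wrist","side","scene"):
    p=imaging.capture(n);cv2.imwrite(f"pics/{n}_{sys.argv[1]}.png",p["frame"])
    for t in sys.argv[2:]:
        for d in models.place_of(p,t)[:3]:
            uv=np.array(d["at"])*[640,480];print(n,t,round(d["confidence"],2),uv.round(0),px2w(p,uv,Z.get(t,0)).round(4))
        # rim centre from the mask
        for d in models.cut_out(p,t)[:3]:
            c,_=max([(c,cv2.contourArea(c)) for c in cv2.findContours(d["region"].astype(np.uint8),0,1)[0]],key=lambda q:q[1])
            if len(c)>5:
                (u,v),ax,a=cv2.fitEllipse(cv2.convexHull(c)) if len(cv2.convexHull(c))>5 else ((0,0),0,0)
                h={"seal_half":.006,"magnet_ring":.004,"band_half":.006,"cushion_sleeve":.008}.get(t,.02)
                print("   mask",round(d["confidence"],2),round(u),round(v),px2w(p,(u,v),h).round(4))
E
python3 look.py 1 seal_half rod_seat band_half
```

```text
3.33 [0.5   0.022 0.2  ] [ 1.    -0.002 -0.   ] [-3.e-04  1.e-04 -1.e+00] [ 0.1 -0.5 -0. ] 86.7 0.0
wrist seal_half 0.74 [313. 222.] [0.4944 0.024  0.    ]
   mask 0.92 313 223 [0.4938 0.0237 0.006 ]
   mask 0.35 306 96 [0.6213 0.0304 0.006 ]
wrist rod_seat 0.59 [307.  93.] [0.6205 0.0289 0.032 ]
   mask 0.55 307 96 [0.6195 0.0286 0.02  ]
   mask 0.45 594 197 [ 0.5228 -0.2628  0.02  ]
   mask 0.26 152 233 [0.4866 0.1921 0.02  ]
wrist band_half 0.97 [503. 163.] [ 0.5569 -0.1759  0.    ]
wrist band_half 0.78 [409. 148.] [ 0.5724 -0.0762  0.    ]
wrist band_half 0.75 [468.  79.] [ 0.6383 -0.1305  0.    ]
   mask 0.89 474 78 [ 0.6379 -0.1335  0.006 ]
   mask 0.88 409 147 [ 0.5729 -0.0748  0.006 ]
   mask 0.58 506 165 [ 0.5549 -0.1762  0.006 ]
side seal_half 0.76 [349. 294.] [0.4952 0.0235 0.    ]
   mask 0.79 350 292 [0.4949 0.0239 0.006 ]
side rod_seat 0.88 [283. 289.] [0.6149 0.0333 0.032 ]
   mask 0.72 280 296 [0.6218 0.0381 0.02  ]
side band_half 0.69 [314. 232.] [ 0.5489 -0.1738  0.    ]
side band_half 0.64 [271. 247.] [ 0.6402 -0.1271  0.    ]
side band_half 0.51 [304. 263.] [ 0.5743 -0.0694  0.    ]
   mask 0.68 272 243 [ 0.6383 -0.1346  0.006 ]
   mask 0.68 310 229 [ 0.556  -0.1757  0.006 ]
   mask 0.67 304 259 [ 0.5738 -0.0753  0.006 ]
scene seal_half 0.87 [354. 304.] [0.4935 0.0358 0.    ]
   mask 0.9 353 298 [0.4936 0.0259 0.006 ]
scene rod_seat 0.71 [289. 307.] [0.6149 0.0385 0.032 ]
   mask 0.94 286 311 [0.6205 0.0373 0.02  ]
scene band_half 0.88 [307. 266.] [ 0.5656 -0.066   0.    ]
scene band_half 0.73 [324. 164.] [ 0.4753 -0.3475  0.    ]
scene band_half 0.56 [304. 224.] [ 0.5538 -0.1738  0.    ]
   mask 0.76 303 262 [ 0.5722 -0.072   0.006 ]
   mask 0.72 303 223 [ 0.5549 -0.1725  0.006 ]
   mask 0.67 267 244 [ 0.6374 -0.1307  0.006 ]
```

Request:
{"op": "apply_moves", "data": {
  "moves": [
    [[-0.006,-0.002,0.04],0],
    [[0,0,0.04],0],
    [[0,0,0.04],0],
    [[0,0,0.04],0],
    [[0,0,0.02],0]
  ]
}}

```text
time_s: 4.8
tcp_pos: [0.4914, 0.0233, 0.0162]
ee_rot: [[1.0, -0.002, -0.006], [-0.002, -1.0, -0.002], [-0.006, 0.002, -1.0]]
wrist_force: [0.2, -1.2, 0.6]
gripper_width: 0.999
gripper_force: 0.0
```

Request:
{"op": "apply_moves", "data": {
  "moves": [
    [[0,0,0.01],0],
    [[0,0,0.008],0],
    [[0,0,0],0]
  ]
}}

```text
time_s: 5.05
tcp_pos: [0.4942, 0.0241, 0.0015]
ee_rot: [[1.0, -0.0, -0.001], [-0.0, -1.0, -0.001], [-0.001, 0.001, -1.0]]
wrist_force: [-0.1, 0.3, 0.2]
gripper_width: 0.998
gripper_force: 0.0
```

Request:
{"op": "apply_moves", "data": {
  "moves": [
    [[0,0,0],0],
    [[0,0,0],0],
    [[0,0,0],0],
    [[0,0,0],0],
    [[0,0,0],0]
  ],
  "hand": 0.03
}}

```text
time_s: 5.47
tcp_pos: [0.4944, 0.0243, 0.0024]
ee_rot: [[1.0, -0.001, 0.001], [-0.001, -1.0, 0.0], [0.001, -0.0, -1.0]]
wrist_force: [0.0, -0.4, 0.1]
gripper_width: 0.709
gripper_force: 0.0
```

Request:
{"op": "apply_moves", "data": {
  "moves": [
    [[0,0,0],0],
    [[0,0,0],0],
    [[0,0,0],0],
    [[0,0,0],0]
  ]
}}

```text
time_s: 5.8
tcp_pos: [0.4942, 0.0242, 0.0021]
ee_rot: [[1.0, -0.001, 0.0], [-0.001, -1.0, -0.0], [0.0, 0.0, -1.0]]
wrist_force: [-0.3, 0.3, 1.7]
gripper_width: 0.445
gripper_force: 30.0
```

Request:
{"op": "apply_moves", "data": {
  "moves": [
    [[0,0,-0.01],0],
    [[0,0,-0.028],0],
    [[0,0,-0.04],0],
    [[0,0,-0.04],0],
    [[0,0,-0.02],0]
  ]
}}

```text
time_s: 6.22
tcp_pos: [0.4962, 0.0247, 0.1446]
ee_rot: [[1.0, 0.0, 0.007], [0.0, -1.0, 0.001], [0.007, -0.001, -1.0]]
wrist_force: [0.8, -0.9, -0.3]
gripper_width: 0.445
gripper_force: 30.0
```

Request:
{"op": "apply_moves", "data": {
  "moves": [
    [[0,0,0],0],
    [[0,0,0],0]
  ]
}}

```text
time_s: 6.38
tcp_pos: [0.4944, 0.0245, 0.141]
ee_rot: [[1.0, -0.001, 0.002], [-0.001, -1.0, 0.001], [0.002, -0.001, -1.0]]
wrist_force: [0.4, 0.4, -1.6]
gripper_width: 0.442
gripper_force: 30.0
```

```bash
cat > rod.py <<'E'
from h import *
import sys
# tip of the orange cone, seen by each camera; triangulate
s=r.sense();print(round(s["time_s"],2),s["tcp_pos"].round(4),s["wrist_force"].round(1),round(s["gripper_width"]*87,1),s["gripper_force"])
A=np.zeros((3,3));b=np.zeros(3)
for n in ("scene","side","wrist"):
    p=imaging.capture(n);f=p["frame"];cv2.imwrite(f"pics/{n}_{sys.argv[1]}.png",f)
    hsv=cv2.cvtColor(f,cv2.COLOR_BGR2HSV);m=cv2.inRange(hsv,(5,170,110),(16,255,255))
    c=w2px(p,(.62,.0295,.078));yy,xx=np.nonzero(m);k=np.hypot(xx-c[0],yy-c[1])<22
    print(n,c.round(1),k.sum())
    if k.sum()<8: continue
    u=np.array([xx[k].mean(),yy[k].mean()]);print("  blob",u.round(1),xx[k].min(),xx[k].max(),yy[k].min(),yy[k].max(),px2w(p,u,.0765).round(4))
    d=np.array(p["orientation"])@np.linalg.solve(np.array(p["intrinsics"]),[*u,1]);d/=np.linalg.norm(d)
    M=np.eye(3)-np.outer(d,d);A+=M;b+=M@np.array(p["eye"])
print("tri",np.linalg.solve(A,b).round(4))
E
python3 rod.py 2
```

```text
6.38 [0.4944 0.0245 0.141 ] [ 0.4  0.4 -1.6] 38.5 29.99964785976772
scene [284.2 290.2] 35
  blob [284.8 292.3] 282 288 289 295 [0.6195 0.0331 0.0765]
side [278.6 268.3] 32
  blob [278.  269.5] 276 281 266 273 [0.6212 0.031  0.0765]
wrist [305.4  49.2] 12
  blob [303.6  45.7] 300 306 43 49 [0.6223 0.0306 0.0765]
tri [0.621  0.0315 0.0763]
```

View pics/wrist_2.png

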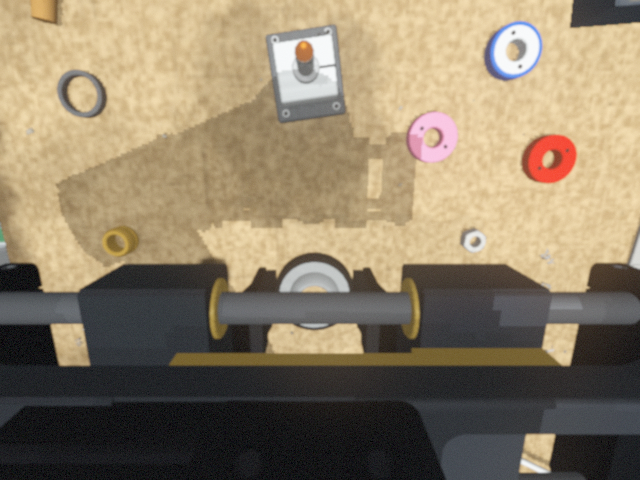

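The wrist picture shows the seal half gripped level, centred at about (315,291). The rod block is at (305,70). The true band half is at (515,50): blue rim, light face and two pin holes.

```bash
python3 - <<'E'
from h import *
p=imaging.capture("wrist");g=p["frame"]
print(px2w(p,(315,291),.146), w2px(p,(.494,.0242,.146)))
# rod-foot plate edges check: four corners predicted
for dx in(-.033,.033):
  for dy in(-.028,.028): print(w2px(p,(.621+dx,.031+dy,.008)).round(1))
E
```

```text
[0.49395036 0.02414982 0.146     ] [314.89832763 290.90686519]
[339.8 117.2]
[271.5 117.3]
[341.3  26.7]
[268.7  26.8]
```

Request:
{"op": "apply_moves", "data": {
  "moves": [
    [[0.032,-0.002,0],0],
    [[0.032,-0.002,0],0],
    [[0.032,-0.002,0.01],0],
    [[0.0305,-0.0003,0.02],0],
    [[0,0,0.01],0]
  ]
}}

```text
time_s: 7.0
tcp_pos: [0.6242, 0.0304, 0.0953]
ee_rot: [[1.0, -0.001, -0.002], [-0.002, -1.0, -0.001], [-0.002, 0.001, -1.0]]
wrist_force: [-0.2, 0.2, -1.7]
gripper_width: 0.44
gripper_force: 30.0
```

Request:
{"op": "apply_moves", "data": {
  "moves": [
    [[0,0,0],0],
    [[0,0,0],0],
    [[0,0,0],0]
  ]
}}

```text
time_s: 7.25
tcp_pos: [0.6199, 0.0303, 0.1]
ee_rot: [[1.0, -0.0, -0.001], [-0.0, -1.0, -0.001], [-0.001, 0.001, -1.0]]
wrist_force: [-0.3, -0.1, -1.0]
gripper_width: 0.442
gripper_force: 30.0
```

```bash
python3 rod.py 3; python3 - <<'E'
import cv2,numpy as np
o=[]
for n,(u,v) in (("scene",(284,280)),("side",(279,260))):
    a=cv2.imread(f"pics/{n}_3.png");o.append(cv2.resize(a[v-50:v+50,u-50:u+50],(390,390),interpolation=cv2.INTER_CUBIC))
cv2.imwrite("pics/c3.png",np.hstack(o))
E
```

```text
7.25 [0.6199 0.0303 0.1   ] [-0.3 -0.1 -1. ] 38.5 29.99978917655426
scene [284.2 290.2] 0
side [278.6 268.3] 20
  blob [278.1 271.1] 275 281 270 273 [0.621  0.035  0.0765]
wrist [317.  272.5] 0
tri [0.5924 0.4964 0.4871]
```

View pics/c3.png

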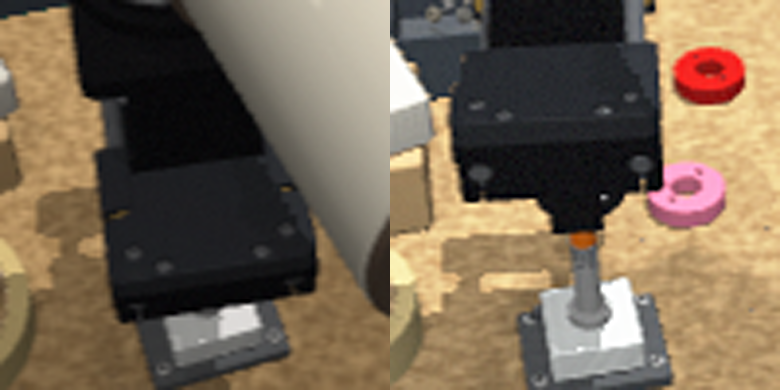

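The side view shows the finger lined up with the cone at about (580,238). The part hides the cone in the scene view. I'll lower it and watch the force.

Request:
{"op": "apply_moves", "data": {
  "moves": [
    [[0,0,0.008],0],
    [[0,0,0.008],0],
    [[0,0,0.008],0],
    [[0,0,0.006],0],
    [[0,0,0],0]
  ]
}}

```text
time_s: 7.82
tcp_pos: [0.6193, 0.0301, 0.0678]
ee_rot: [[1.0, -0.001, -0.004], [-0.001, -1.0, -0.001], [-0.004, 0.001, -1.0]]
wrist_force: [-0.7, -1.1, -0.7]
gripper_width: 0.444
gripper_force: 30.0
```

Request:
{"op": "apply_moves", "data": {
  "moves": [
    [[0,0,0.008],0],
    [[0,0,0.008],0],
    [[0,0,0.004],0],
    [[0,0,0],0]
  ]
}}

```text
time_s: 8.15
tcp_pos: [0.6197, 0.0302, 0.0484]
ee_rot: [[1.0, -0.001, -0.003], [-0.001, -1.0, -0.001], [-0.003, 0.001, -1.0]]
wrist_force: [-0.6, -0.1, -1.7]
gripper_width: 0.442
gripper_force: 30.0
```

No contact at all, so the fit is clean. Down to the shoulder next.

Request:
{"op": "apply_moves", "data": {
  "moves": [
    [[0,0,0.006],0],
    [[0,0,0.005],0],
    [[0,0,0.004],0],
    [[0,0,0],0],
    [[0,0,0],0]
  ]
}}

```text
time_s: 8.57
tcp_pos: [0.6207, 0.0304, 0.0349]
ee_rot: [[1.0, -0.001, -0.0], [-0.001, -1.0, -0.0], [-0.0, 0.0, -1.0]]
wrist_force: [-0.6, -0.5, -1.3]
gripper_width: 0.443
gripper_force: 30.0
```

Request:
{"op": "apply_moves", "data": {
  "moves": [
    [[0,0,0.001],0],
    [[0,0,0],0],
    [[0,0,0],0]
  ]
}}

```text
time_s: 8.82
tcp_pos: [0.6208, 0.0305, 0.0342]
ee_rot: [[1.0, -0.001, 0.0], [-0.001, -1.0, 0.0], [0.0, -0.0, -1.0]]
wrist_force: [-0.1, -0.2, -0.5]
gripper_width: 0.443
gripper_force: 30.0
```

Request:
{"op": "apply_moves", "data": {
  "moves": [
    [[0,0,0],0],
    [[0,0,0],0],
    [[0,0,0],0],
    [[0,0,0],0]
  ],
  "hand": 0.07
}}

```text
time_s: 9.15
tcp_pos: [0.6208, 0.0304, 0.0342]
ee_rot: [[1.0, -0.001, 0.0], [-0.001, -1.0, 0.0], [0.0, -0.0, -1.0]]
wrist_force: [0.3, -0.2, -0.5]
gripper_width: 0.662
gripper_force: 0.0
```

Request:
{"op": "apply_moves", "data": {
  "moves": [
    [[0,0,-0.01],0],
    [[0,0,-0.036],0],
    [[0,0,-0.04],0],
    [[0,0,-0.04],0]
  ]
}}

```text
time_s: 9.48
tcp_pos: [0.6203, 0.0302, 0.1618]
ee_rot: [[1.0, -0.001, -0.001], [-0.001, -1.0, -0.001], [-0.001, 0.001, -1.0]]
wrist_force: [1.5, 0.7, 1.0]
gripper_width: 0.796
gripper_force: 0.0
```

Request:
{"op": "apply_moves", "data": {
  "moves": [
    [[-0.0027,-0.0364,-0.006],0],
    [[-0.0027,-0.0364,-0.006],0],
    [[-0.0027,-0.0364,-0.006],0],
    [[-0.0027,-0.0364,-0.006],0],
    [[-0.0027,-0.0364,-0.006],0]
  ]
}}

```text
time_s: 9.9
tcp_pos: [0.607, 0.2139, 0.1917]
ee_rot: [[1.0, -0.001, 0.001], [-0.001, -1.0, 0.001], [0.001, -0.001, -1.0]]
wrist_force: [0.8, -0.6, 0.3]
gripper_width: 0.804
gripper_force: 0.0
```

Request:
{"op": "apply_moves", "data": {
  "moves": [
    [[0,0,0],0],
    [[0,0,0],0],
    [[0,0,0],0]
  ]
}}

```text
time_s: 10.15
tcp_pos: [0.607, 0.2122, 0.1904]
ee_rot: [[1.0, -0.0, -0.0], [-0.0, -1.0, -0.0], [-0.0, 0.0, -1.0]]
wrist_force: [0.1, 0.2, -0.6]
gripper_width: 0.803
gripper_force: 0.0
```

```bash
python3 look.py 4 magnet_ring cushion_sleeve seal_half; python3 - <<'E'
import cv2,numpy as np
o=[]
for n,(u,v) in (("scene",(285,300)),("side",(281,280)),):
    a=cv2.imread(f"pics/{n}_4.png");o.append(cv2.resize(a[v-40:v+40,u-40:u+40],(400,400),interpolation=cv2.INTER_CUBIC))
cv2.imwrite("pics/c4.png",np.hstack(o))
E
```

```text
10.15 [0.607  0.2122 0.1904] [ 1. -0. -0.] [-2.e-04 -1.e-04 -1.e+00] [ 0.1  0.2 -0.6] 69.9 0.0
wrist magnet_ring 0.94 [312. 219.] [0.6066 0.2147 0.    ]
   mask 0.9 313 219 [0.6065 0.2134 0.004 ]
wrist cushion_sleeve 0.6 [332. 326.] [0.4803 0.1924 0.    ]
   mask 0.66 327 329 [0.4809 0.198  0.008 ]
wrist seal_half 0.56 [507. 211.] [0.6146 0.0084 0.    ]
   mask 0.61 507 212 [0.6148 0.0118 0.006 ]
side magnet_ring 0.79 [292. 388.] [0.605  0.2135 0.    ]
   mask 0.85 291 387 [0.6077 0.213  0.004 ]
side cushion_sleeve 0.56 [373. 375.] [0.4811 0.2007 0.    ]
   mask 0.5 371 371 [0.485  0.1987 0.008 ]
side seal_half 0.31 [292. 387.] [0.6061 0.2112 0.    ]
scene magnet_ring 0.51 [313. 412.] [0.6039 0.2167 0.    ]
   mask 0.38 313 419 [0.6057 0.2285 0.004 ]
scene cushion_sleeve 0.69 [383. 390.] [0.4821 0.2016 0.    ]
```

View pics/c4.png

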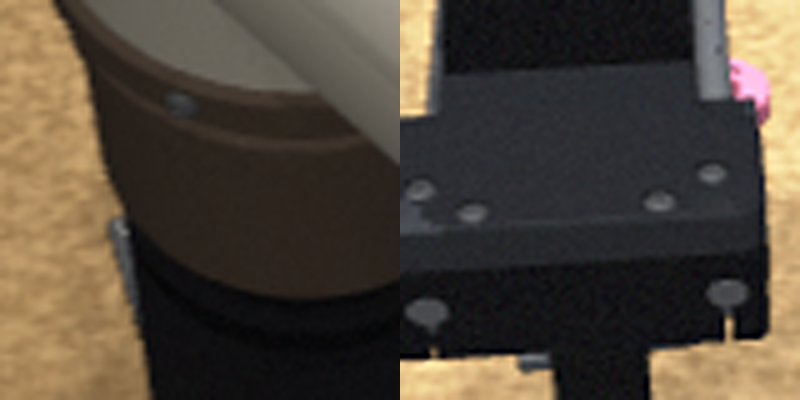

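View pics/wrist_4.png

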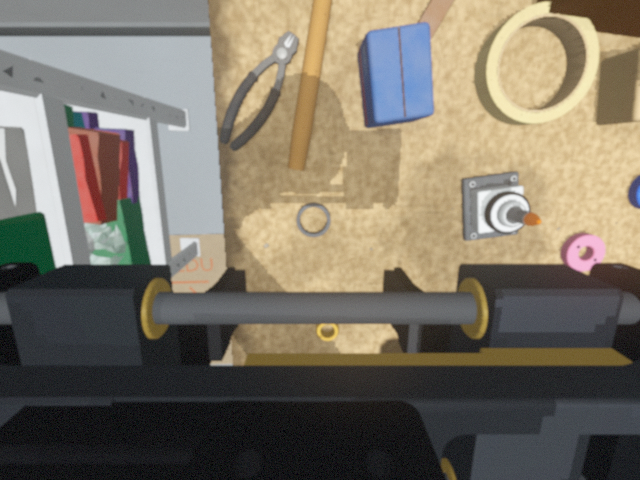

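The wrist picture shows the seal half down on the rod at (507,212), the magnet ring at (313,219) clear of everything, and the sleeve at (327,331). Picking up the ring.

Request:
{"op": "apply_moves", "data": {
  "moves": [
    [[0,-0.001,0.04],0],
    [[0,0,0.04],0],
    [[0,0,0.04],0],
    [[0,0,0.04],0],
    [[0,0,0.016],0]
  ]
}}

```text
time_s: 11.62
tcp_pos: [0.6038, 0.2116, 0.0082]
ee_rot: [[1.0, -0.002, -0.009], [-0.002, -1.0, -0.004], [-0.009, 0.004, -1.0]]
wrist_force: [-1.0, -1.4, -0.2]
gripper_width: 0.806
gripper_force: 0.0
```

Request:
{"op": "apply_moves", "data": {
  "moves": [
    [[0,0,0.008],0],
    [[0,0,0.004],0],
    [[0,0,0],0]
  ]
}}

```text
time_s: 11.87
tcp_pos: [0.6079, 0.2137, 0.0023]
ee_rot: [[1.0, -0.001, 0.001], [-0.001, -1.0, 0.0], [0.001, -0.0, -1.0]]
wrist_force: [0.1, -1.2, 0.9]
gripper_width: 0.808
gripper_force: 0.0
```

Request:
{"op": "apply_moves", "data": {
  "moves": [
    [[0,0,0],0],
    [[0,0,0],0],
    [[0,0,0],0],
    [[0,0,0],0],
    [[0,0,0],0]
  ],
  "hand": 0.027
}}

```text
time_s: 12.28
tcp_pos: [0.6077, 0.2137, 0.0029]
ee_rot: [[1.0, -0.001, 0.001], [-0.001, -1.0, 0.001], [0.001, -0.001, -1.0]]
wrist_force: [-0.4, -0.1, -0.9]
gripper_width: 0.51
gripper_force: 0.0
```

Request:
{"op": "apply_moves", "data": {
  "moves": [
    [[0,0,0],0],
    [[0,0,0],0],
    [[0,0,0],0]
  ]
}}

```text
time_s: 12.53
tcp_pos: [0.6075, 0.2135, 0.0025]
ee_rot: [[1.0, -0.001, 0.0], [-0.001, -1.0, 0.0], [0.0, -0.0, -1.0]]
wrist_force: [-0.9, -0.3, 3.1]
gripper_width: 0.393
gripper_force: 30.0
```

Request:
{"op": "apply_moves", "data": {
  "moves": [
    [[0,0,-0.01],0],
    [[0,0,-0.028],0],
    [[0,0,-0.04],0],
    [[0,0,-0.04],0],
    [[0,0,-0.02],0]
  ]
}}

```text
time_s: 12.95
tcp_pos: [0.6096, 0.2143, 0.1463]
ee_rot: [[1.0, 0.0, 0.008], [0.0, -1.0, 0.003], [0.008, -0.003, -1.0]]
wrist_force: [0.6, 0.3, 1.1]
gripper_width: 0.395
gripper_force: 30.0
```

Request:
{"op": "apply_moves", "data": {
  "moves": [
    [[0.0027,0.0366,0],0],
    [[0.0027,0.0366,0],0],
    [[0.0027,0.0366,0],0],
    [[0.0027,0.0366,0],0],
    [[0.0027,0.0366,0],0]
  ]
}}

```text
time_s: 13.37
tcp_pos: [0.6204, 0.0289, 0.1408]
ee_rot: [[1.0, -0.0, 0.0], [-0.0, -1.0, 0.0], [0.0, -0.0, -1.0]]
wrist_force: [0.5, -0.1, -0.0]
gripper_width: 0.394
gripper_force: 30.0
```

Request:
{"op": "apply_moves", "data": {
  "moves": [
    [[0,0,0.01],0],
    [[0,0,0.01],0],
    [[0,0,0.01],0],
    [[0,0,0],0],
    [[0,0,0],0]
  ]
}}

```text
time_s: 13.78
tcp_pos: [0.6201, 0.0315, 0.1089]
ee_rot: [[1.0, 0.001, -0.002], [0.001, -1.0, -0.001], [-0.002, 0.001, -1.0]]
wrist_force: [-0.0, -0.4, -0.7]
gripper_width: 0.394
gripper_force: 30.0
```

```bash
python3 rod.py 5; python3 - <<'E'
import cv2,numpy as np
a=cv2.imread("pics/wrist_5.png")[210:370,220:410];b=cv2.imread("pics/side_5.png")[210:310,220:340]
cv2.imwrite("pics/c5.png",np.hstack([cv2.resize(a,(400,336),interpolation=2),cv2.resize(b,(400,336),interpolation=2)]))
E
```

```text
13.78 [0.6201 0.0315 0.1089] [-0.  -0.4 -0.7] 34.3 30.00005635607522
scene [284.2 290.2] 0
side [278.6 268.3] 31
  blob [278.  269.7] 275 281 266 273 [0.6213 0.0314 0.0765]
wrist [318.7 268.3] 49
  blob [316.2 270.1] 311 322 268 274 [0.6183 0.031  0.0765]
tri [0.62   0.0315 0.0774]
```

View pics/c5.png

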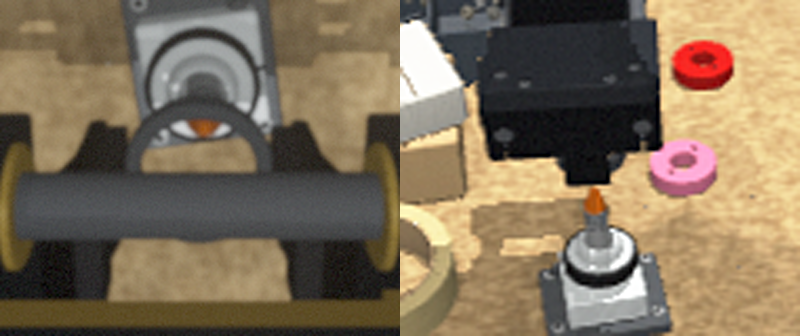

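The ring is level and centred over the cone, at crop (203,128). In the side view the seal half sits flat on the rod, at (600,255). Lowering the ring.

Request:
{"op": "apply_moves", "data": {
  "moves": [
    [[0,0,0.014],0],
    [[0,0,0.014],0],
    [[0,0,0.014],0],
    [[0,0,0.01],0],
    [[0,0,0],0]
  ]
}}

```text
time_s: 14.35
tcp_pos: [0.6194, 0.0306, 0.056]
ee_rot: [[1.0, -0.001, -0.004], [-0.001, -1.0, -0.001], [-0.004, 0.001, -1.0]]
wrist_force: [0.2, 0.3, -0.6]
gripper_width: 0.393
gripper_force: 30.0
```

Request:
{"op": "apply_moves", "data": {
  "moves": [
    [[0,0,0.004],0],
    [[0,0,0.004],0],
    [[0,0,0.003],0],
    [[0,0,0],0],
    [[0,0,0],0]
  ]
}}

```text
time_s: 14.77
tcp_pos: [0.6208, 0.0304, 0.0473]
ee_rot: [[1.0, -0.001, 0.0], [-0.001, -1.0, 0.0], [0.0, -0.0, -1.0]]
wrist_force: [0.9, 0.1, -0.9]
gripper_width: 0.394
gripper_force: 30.0
```

Request:
{"op": "apply_moves", "data": {
  "moves": [
    [[0,0,0.002],0],
    [[0,0,0],0],
    [[0,0,0],0]
  ]
}}

```text
time_s: 15.02
tcp_pos: [0.6207, 0.0304, 0.0451]
ee_rot: [[1.0, -0.001, 0.0], [-0.001, -1.0, 0.0], [0.0, -0.0, -1.0]]
wrist_force: [0.5, 0.2, -0.3]
gripper_width: 0.392
gripper_force: 30.0
```

Request:
{"op": "apply_moves", "data": {
  "moves": [
    [[0,0,0],0],
    [[0,0,0],0],
    [[0,0,0],0],
    [[0,0,0],0],
    [[0,0,0],0]
  ],
  "hand": 0.07
}}

```text
time_s: 15.43
tcp_pos: [0.6207, 0.0304, 0.0451]
ee_rot: [[1.0, -0.001, 0.0], [-0.001, -1.0, 0.0], [0.0, -0.0, -1.0]]
wrist_force: [0.9, -0.2, 0.4]
gripper_width: 0.69
gripper_force: 0.0
```

Request:
{"op": "apply_moves", "data": {
  "moves": [
    [[0,0,-0.01],0],
    [[0,0,-0.03],0],
    [[0,0,-0.04],0],
    [[0,0,-0.04],0],
    [[0,0,-0.025],0]
  ]
}}

```text
time_s: 15.85
tcp_pos: [0.6224, 0.0304, 0.1958]
ee_rot: [[1.0, -0.0, 0.007], [-0.0, -1.0, 0.001], [0.007, -0.001, -1.0]]
wrist_force: [0.4, -0.1, 0.6]
gripper_width: 0.802
gripper_force: 0.0
```

Request:
{"op": "apply_moves", "data": {
  "moves": [
    [[0.0035,0.0326,0],0],
    [[0.0035,0.0326,0],0],
    [[0.0035,0.0326,0],0],
    [[0.0035,0.0326,0],0],
    [[0.0035,0.0326,0],0]
  ]
}}

```text
time_s: 16.27
tcp_pos: [0.6381, -0.134, 0.1913]
ee_rot: [[1.0, -0.0, 0.001], [-0.0, -1.0, -0.0], [0.001, 0.0, -1.0]]
wrist_force: [0.3, -0.4, -0.0]
gripper_width: 0.803
gripper_force: 0.0
```

Request:
{"op": "apply_moves", "data": {
  "moves": [
    [[0,0,0],0],
    [[0,0,0],0],
    [[0,0,0],0]
  ]
}}

```text
time_s: 16.52
tcp_pos: [0.6379, -0.1326, 0.1905]
ee_rot: [[1.0, -0.001, 0.0], [-0.001, -1.0, 0.0], [0.0, -0.0, -1.0]]
wrist_force: [-0.5, 0.4, 0.5]
gripper_width: 0.803
gripper_force: 0.0
```

```bash
python3 look.py 6 band_half magnet_ring; python3 - <<'E'
import cv2,numpy as np
a=cv2.imread("pics/wrist_6.png")[0:330];b=cv2.imread("pics/side_6.png")[220:320,230:350]
a[-200:,-240:]=cv2.resize(b,(240,200),interpolation=2)
cv2.imwrite("pics/c6.png",a)
E
```

```text
16.52 [ 0.6379 -0.1326  0.1905] [ 1.    -0.001  0.   ] [ 4.e-04  2.e-04 -1.e+00] [-0.5  0.4  0.5] 69.9 0.0
wrist band_half 0.9 [313. 216.] [ 0.6408 -0.131   0.    ]
wrist band_half 0.84 [258. 277.] [ 0.5714 -0.0698  0.    ]
wrist band_half 0.55 [354. 291.] [ 0.555 -0.177  0.   ]
   mask 0.8 314 220 [ 0.6369 -0.1322  0.006 ]
   mask 0.73 261 278 [ 0.5725 -0.0744  0.006 ]
   mask 0.63 353 289 [ 0.5596 -0.1748  0.006 ]
wrist magnet_ring 0.74 [138. 249.] [0.6043 0.0593 0.    ]
wrist magnet_ring 0.23 [146. 241.] [0.6134 0.0491 0.    ]
   mask 0.61 142 246 [0.6091 0.0527 0.004 ]
side band_half 0.53 [269. 247.] [ 0.6446 -0.1265  0.    ]
side band_half 0.52 [303. 263.] [ 0.5758 -0.0713  0.    ]
side band_half 0.5 [311. 232.] [ 0.554  -0.1735  0.    ]
   mask 0.73 272 243 [ 0.6394 -0.1333  0.006 ]
   mask 0.62 310 229 [ 0.5559 -0.1755  0.006 ]
   mask 0.49 305 259 [ 0.5732 -0.0748  0.006 ]
side magnet_ring 0.51 [281. 283.] [ 0.62  -0.017  0.   ]
   mask 0.6 279 282 [ 0.6237 -0.0144  0.004 ]
scene band_half 0.77 [306. 222.] [ 0.549 -0.18   0.   ]
scene band_half 0.76 [266. 249.] [ 0.6419 -0.1236  0.    ]
scene band_half 0.72 [309. 265.] [ 0.5603 -0.0673  0.    ]
   mask 0.74 267 244 [ 0.6375 -0.1314  0.006 ]
   mask 0.72 303 262 [ 0.5723 -0.072   0.006 ]
   mask 0.52 304 223 [ 0.554  -0.1731  0.006 ]
scene magnet_ring 0.57 [286. 304.] [0.6192 0.0118 0.    ]
   mask 0.64 286 301 [0.6186 0.0077 0.004 ]
```

View pics/c6.png

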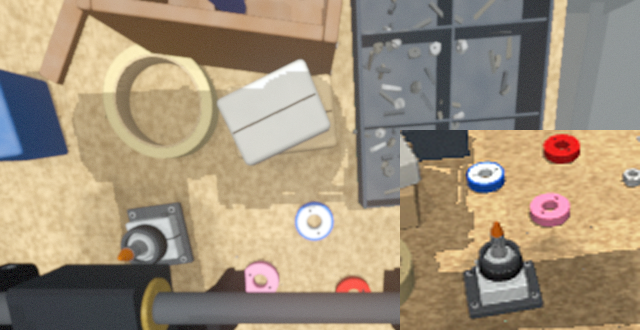

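The object under the gripper at (314,220) has a blue rim, a light face and two dark pin holes, so it is the right band half. Pink at (261,280) and red at (353,289) are the decoys. The bin corner at (360,205) and the carton at (250,163) are close, so I'll check clearance.

```bash
python3 - <<'E'
from h import *
p=imaging.capture("wrist")
for uv in((250,163),(330,125),(335,150),(360,205)):
    print(uv,[px2w(p,uv,z)[:2].round(3).tolist() for z in(0,.03,.06,.09)])
q=imaging.capture("side")
for uv in((240,263),(240,244),(239,232),(264,231),(262,222)):
    print(uv,[px2w(q,uv,z)[:2].round(3).tolist() for z in(0,.03,.06,.09)])
E
```

```text
(250, 163) [[0.695, -0.067], [0.696, -0.072], [0.697, -0.078], [0.698, -0.083]]
(330, 125) [[0.732, -0.148], [0.73, -0.147], [0.728, -0.145], [0.725, -0.144]]
(335, 150) [[0.708, -0.153], [0.708, -0.152], [0.708, -0.15], [0.707, -0.148]]
(360, 205) [[0.652, -0.18], [0.657, -0.176], [0.661, -0.172], [0.666, -0.168]]
(240, 263) [[0.703, -0.082], [0.697, -0.047], [0.691, -0.011], [0.685, 0.024]]
(240, 244) [[0.707, -0.144], [0.7, -0.105], [0.694, -0.067], [0.688, -0.028]]
(239, 232) [[0.712, -0.187], [0.705, -0.146], [0.699, -0.105], [0.692, -0.065]]
(264, 231) [[0.657, -0.186], [0.654, -0.145], [0.65, -0.104], [0.646, -0.064]]
(262, 222) [[0.663, -0.22], [0.659, -0.178], [0.655, -0.135], [0.651, -0.093]]
```

Request:
{"op": "apply_moves", "data": {
  "moves": [
    [[0,0,0.04],0],
    [[0,0,0.04],0],
    [[0,0,0.04],0],
    [[0,0,0.035],0],
    [[0,0,0],0]
  ],
  "hand": 0.056
}}

```text
time_s: 17.78
tcp_pos: [0.632, -0.1323, 0.0269]
ee_rot: [[1.0, -0.003, -0.016], [-0.003, -1.0, 0.001], [-0.016, -0.001, -1.0]]
wrist_force: [-0.3, 0.2, -1.5]
gripper_width: 0.652
gripper_force: 0.0
```

Request:
{"op": "apply_moves", "data": {
  "moves": [
    [[0,0,0.015],0],
    [[0,0,0.01],0],
    [[0,0,0.008],0],
    [[0,0,0],0]
  ]
}}

```text
time_s: 18.12
tcp_pos: [0.6376, -0.1326, 0.0016]
ee_rot: [[1.0, -0.001, -0.001], [-0.001, -1.0, 0.0], [-0.001, -0.0, -1.0]]
wrist_force: [-0.0, -0.5, 0.5]
gripper_width: 0.643
gripper_force: 0.0
```

Request:
{"op": "apply_moves", "data": {
  "moves": [
    [[0,0,0],0],
    [[0,0,0],0],
    [[0,0,0],0],
    [[0,0,0],0],
    [[0,0,0],0]
  ],
  "hand": 0.03
}}

```text
time_s: 18.53
tcp_pos: [0.6387, -0.1326, 0.0032]
ee_rot: [[1.0, -0.001, 0.002], [-0.001, -1.0, -0.0], [0.002, 0.0, -1.0]]
wrist_force: [-0.7, -0.1, 3.2]
gripper_width: 0.449
gripper_force: 30.0
```

Request:
{"op": "apply_moves", "data": {
  "moves": [
    [[0,0,0],0],
    [[0,0,-0.02],0],
    [[0,0,-0.04],0],
    [[0,0,-0.04],0],
    [[0,0,-0.04],0]
  ]
}}

```text
time_s: 18.95
tcp_pos: [0.6372, -0.1326, 0.1428]
ee_rot: [[1.0, -0.001, -0.002], [-0.001, -1.0, 0.0], [-0.002, -0.0, -1.0]]
wrist_force: [0.7, -0.7, -0.6]
gripper_width: 0.448
gripper_force: 30.0
```

Request:
{"op": "apply_moves", "data": {
  "moves": [
    [[-0.0035,-0.0326,0],0],
    [[-0.0035,-0.0326,0],0],
    [[-0.0035,-0.0326,0],0],
    [[-0.0035,-0.0326,0],0],
    [[-0.0035,-0.0326,0],0]
  ]
}}

```text
time_s: 19.37
tcp_pos: [0.6199, 0.0317, 0.1418]
ee_rot: [[1.0, -0.001, -0.001], [-0.001, -1.0, 0.0], [-0.001, -0.0, -1.0]]
wrist_force: [0.7, 1.0, -0.7]
gripper_width: 0.446
gripper_force: 30.0
```

Request:
{"op": "apply_moves", "data": {
  "moves": [
    [[0,0,0.012],0],
    [[0,0,0.012],0],
    [[0,0,0.008],0],
    [[0,0,0],0],
    [[0,0,0],0]
  ]
}}

```text
time_s: 19.78
tcp_pos: [0.6204, 0.0299, 0.1095]
ee_rot: [[1.0, -0.001, -0.001], [-0.001, -1.0, -0.001], [-0.001, 0.001, -1.0]]
wrist_force: [0.9, 0.0, -0.0]
gripper_width: 0.443
gripper_force: 30.0
```

```bash
python3 rod.py 7; python3 - <<'E'
import cv2,numpy as np
a=cv2.imread("pics/wrist_7.png")[210:370,220:410];b=cv2.imread("pics/side_7.png")[210:310,220:340]
cv2.imwrite("pics/c7.png",np.hstack([cv2.resize(a,(400,336),interpolation=2),cv2.resize(b,(400,336),interpolation=2)]))
E
```

```text
19.78 [0.6204 0.0299 0.1095] [ 0.9  0.  -0. ] 38.5 29.99975447763063
scene [284.2 290.2] 0
side [278.6 268.3] 33
  blob [277.9 269.8] 275 281 266 273 [0.6214 0.0315 0.0765]
wrist [316.  268.5] 0
tri [0.5966 0.4281 0.4273]
```

View pics/c7.png

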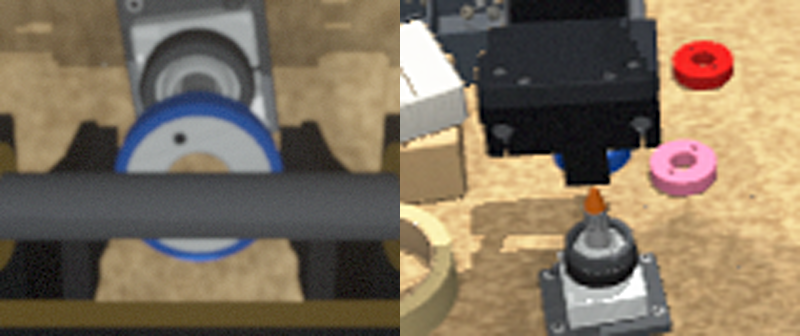

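The band half is held level and centred above the cone, and the ring is flush round the hub. Lowering it.

Request:
{"op": "apply_moves", "data": {
  "moves": [
    [[0,0,0.009],0],
    [[0,0,0.009],0],
    [[0,0,0.009],0],
    [[0,0,0.009],0],
    [[0,0,0],0]
  ]
}}

```text
time_s: 20.35
tcp_pos: [0.6201, 0.0302, 0.0714]
ee_rot: [[1.0, -0.001, -0.002], [-0.001, -1.0, -0.001], [-0.002, 0.001, -1.0]]
wrist_force: [0.9, -1.1, -2.0]
gripper_width: 0.445
gripper_force: 30.0
```

Request:
{"op": "apply_moves", "data": {
  "moves": [
    [[0,0,0.008],0],
    [[0,0,0.006],0],
    [[0,0,0.004],0],
    [[0,0,0.002],0],
    [[0,0,0],0]
  ]
}}

```text
time_s: 20.77
tcp_pos: [0.6204, 0.0304, 0.0536]
ee_rot: [[1.0, -0.001, -0.001], [-0.001, -1.0, -0.0], [-0.001, 0.0, -1.0]]
wrist_force: [0.0, -0.6, -0.1]
gripper_width: 0.447
gripper_force: 30.0
```

Request:
{"op": "apply_moves", "data": {
  "moves": [
    [[0,0,0.001],0],
    [[0,0,0],0],
    [[0,0,0],0]
  ]
}}

```text
time_s: 21.02
tcp_pos: [0.6208, 0.0305, 0.0533]
ee_rot: [[1.0, -0.001, 0.0], [-0.001, -1.0, 0.0], [0.0, -0.0, -1.0]]
wrist_force: [0.2, 0.2, -1.7]
gripper_width: 0.444
gripper_force: 30.0
```

Request:
{"op": "apply_moves", "data": {
  "moves": [
    [[0,0,0],0],
    [[0,0,0],0],
    [[0,0,0],0],
    [[0,0,0],0],
    [[0,0,0],0]
  ],
  "hand": 0.07
}}

```text
time_s: 21.43
tcp_pos: [0.6208, 0.0304, 0.0532]
ee_rot: [[1.0, -0.001, 0.0], [-0.001, -1.0, 0.0], [0.0, -0.0, -1.0]]
wrist_force: [0.3, -0.7, 0.2]
gripper_width: 0.732
gripper_force: 0.0
```

Request:
{"op": "apply_moves", "data": {
  "moves": [
    [[0,0,-0.01],0],
    [[0,0,-0.027],0],
    [[0,0,-0.04],0],
    [[0,0,-0.04],0],
    [[0,0,-0.02],0]
  ]
}}

```text
time_s: 21.85
tcp_pos: [0.6231, 0.0305, 0.1968]
ee_rot: [[1.0, 0.0, 0.009], [0.0, -1.0, 0.001], [0.009, -0.001, -1.0]]
wrist_force: [1.8, -0.3, 0.7]
gripper_width: 0.803
gripper_force: 0.0
```

Request:
{"op": "apply_moves", "data": {
  "moves": [
    [[-0.023,-0.028,0],0],
    [[-0.023,-0.028,0],0],
    [[-0.023,-0.028,0],0],
    [[-0.023,-0.028,0],0],
    [[-0.023,-0.028,0],0]
  ]
}}

```text
time_s: 22.27
tcp_pos: [0.5047, 0.1714, 0.1911]
ee_rot: [[1.0, -0.001, 0.001], [-0.001, -1.0, 0.001], [0.001, -0.001, -1.0]]
wrist_force: [0.2, 0.7, 0.3]
gripper_width: 0.798
gripper_force: 0.0
```

Request:
{"op": "apply_moves", "data": {
  "moves": [
    [[-0.023,-0.028,0],0],
    [[0,0,0],0],
    [[0,0,0],0],
    [[0,0,0],0]
  ]
}}

```text
time_s: 22.6
tcp_pos: [0.483, 0.1987, 0.1909]
ee_rot: [[1.0, -0.0, 0.001], [-0.0, -1.0, 0.001], [0.001, -0.001, -1.0]]
wrist_force: [0.0, 0.2, 0.4]
gripper_width: 0.805
gripper_force: 0.0
```

```bash
python3 look.py 8 cushion_sleeve; python3 - <<'E'
import cv2,numpy as np
a=cv2.imread("pics/wrist_8.png")[170:290,250:400];b=cv2.imread("pics/wrist_8.png")[40:220,350:570]
c=cv2.imread("pics/side_8.png")[220:320,230:350]
cv2.imwrite("pics/c8.png",np.hstack([cv2.resize(x,(260,220),interpolation=2) for x in(a,b,c)]))
E
```

```text
22.6 [0.483  0.1987 0.1909] [ 1.    -0.     0.001] [ 1.1e-03  5.0e-04 -1.0e+00] [0.  0.2 0.4] 70.1 0.0
wrist cushion_sleeve 0.62 [317. 219.] [0.4823 0.1961 0.    ]
   mask 0.94 316 219 [0.4837 0.1977 0.008 ]
   mask 0.64 504 72 [0.624  0.0204 0.008 ]
side cushion_sleeve 0.52 [373. 375.] [0.4807 0.2002 0.    ]
side cushion_sleeve 0.45 [324. 210.] [ 0.5195 -0.2556  0.    ]
   mask 0.73 370 371 [0.4856 0.1983 0.008 ]
scene cushion_sleeve 0.68 [383. 387.] [0.4804 0.1966 0.    ]
   mask 0.6 383 387 [0.4829 0.1994 0.008 ]
```

View pics/c8.png

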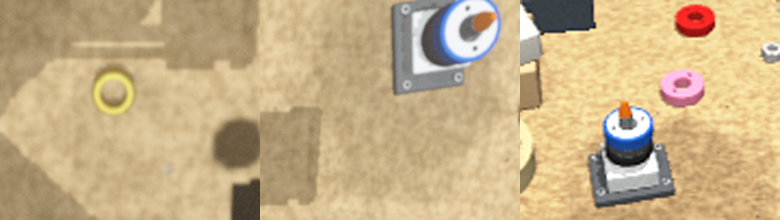

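The stack sits flat on the rod with the blue-banded half on top. The sleeve is at wrist (316,219), tapered end up. Picking up the sleeve.

Request:
{"op": "apply_moves", "data": {
  "moves": [
    [[0.001,0,0.04],0],
    [[0,0,0.04],0],
    [[0,0,0.04],0],
    [[0,0,0.035],0],
    [[0,0,0],0]
  ]
}}

```text
time_s: 23.47
tcp_pos: [0.4794, 0.1951, 0.0286]
ee_rot: [[1.0, -0.003, -0.012], [-0.003, -1.0, -0.009], [-0.012, 0.009, -1.0]]
wrist_force: [-0.3, -0.9, -0.1]
gripper_width: 0.805
gripper_force: 0.0
```

Request:
{"op": "apply_moves", "data": {
  "moves": [
    [[0,0,0.015],0],
    [[0,0,0.01],0],
    [[0,0,0.006],0],
    [[0,0,0],0]
  ]
}}

```text
time_s: 23.8
tcp_pos: [0.4838, 0.1985, 0.0041]
ee_rot: [[1.0, -0.001, -0.0], [-0.001, -1.0, -0.0], [-0.0, 0.0, -1.0]]
wrist_force: [0.6, -0.0, 0.2]
gripper_width: 0.807
gripper_force: 0.0
```

Request:
{"op": "apply_moves", "data": {
  "moves": [
    [[0,0,0],0],
    [[0,0,0],0],
    [[0,0,0],0],
    [[0,0,0],0],
    [[0,0,0],0]
  ],
  "hand": 0.017
}}

```text
time_s: 24.22
tcp_pos: [0.4841, 0.1987, 0.0046]
ee_rot: [[1.0, -0.001, 0.001], [-0.001, -1.0, 0.001], [0.001, -0.001, -1.0]]
wrist_force: [0.1, 1.1, -0.9]
gripper_width: 0.512
gripper_force: 0.0
```

Request:
{"op": "apply_moves", "data": {
  "moves": [
    [[0,0,0],0],
    [[0,0,0],0],
    [[0,0,0],0],
    [[0,0,0],0],
    [[0,0,0],0]
  ]
}}

```text
time_s: 24.63
tcp_pos: [0.4838, 0.1985, 0.0041]
ee_rot: [[1.0, -0.001, -0.0], [-0.001, -1.0, -0.0], [-0.0, 0.0, -1.0]]
wrist_force: [0.0, -0.8, 1.4]
gripper_width: 0.28
gripper_force: 30.0
```

Request:
{"op": "apply_moves", "data": {
  "moves": [
    [[0,0,-0.01],0],
    [[0,0,-0.03],0],
    [[0,0,-0.04],0],
    [[0,0,-0.04],0]
  ]
}}

```text
time_s: 24.97
tcp_pos: [0.483, 0.1979, 0.1251]
ee_rot: [[1.0, -0.001, -0.002], [-0.001, -1.0, -0.002], [-0.002, 0.002, -1.0]]
wrist_force: [0.9, 0.9, -0.6]
gripper_width: 0.281
gripper_force: 30.0
```

Request:
{"op": "apply_moves", "data": {
  "moves": [
    [[0.0228,0.028,0],0],
    [[0.0228,0.028,0],0],
    [[0.0228,0.028,0],0],
    [[0.0228,0.028,0],0],
    [[0.0228,0.028,0],0]
  ]
}}

```text
time_s: 25.38
tcp_pos: [0.5984, 0.0571, 0.1249]
ee_rot: [[1.0, -0.001, 0.0], [-0.001, -1.0, 0.0], [0.0, -0.0, -1.0]]
wrist_force: [0.5, 1.0, -0.4]
gripper_width: 0.279
gripper_force: 30.0
```

Request:
{"op": "apply_moves", "data": {
  "moves": [
    [[0.0228,0.028,0],0],
    [[0,0,0],0],
    [[0,0,0],0],
    [[0,0,0.01],0],
    [[0,0,0],0]
  ]
}}

```text
time_s: 25.8
tcp_pos: [0.6184, 0.0311, 0.1122]
ee_rot: [[1.0, -0.001, -0.004], [-0.001, -1.0, -0.0], [-0.004, 0.0, -1.0]]
wrist_force: [-0.9, 0.1, -0.8]
gripper_width: 0.284
gripper_force: 30.0
```

```bash
python3 rod.py 9; python3 - <<'E'
import cv2,numpy as np
a=cv2.imread("pics/wrist_9.png")[210:370,220:410];b=cv2.imread("pics/side_9.png")[210:310,220:340]
cv2.imwrite("pics/c9.png",np.hstack([cv2.resize(a,(400,336),interpolation=2),cv2.resize(b,(400,336),interpolation=2)]))
E
```

```text
25.8 [0.6184 0.0311 0.1122] [-0.9  0.1 -0.8] 24.7 29.999672175035812
scene [284.2 290.2] 0
side [278.6 268.3] 31
  blob [278.  269.8] 276 281 266 273 [0.6212 0.0317 0.0765]
wrist [318.2 263.8] 114
  blob [316.4 258.2] 309 323 254 263 [0.6232 0.0306 0.0765]
tri [0.6219 0.0304 0.0749]
```

View pics/c9.png

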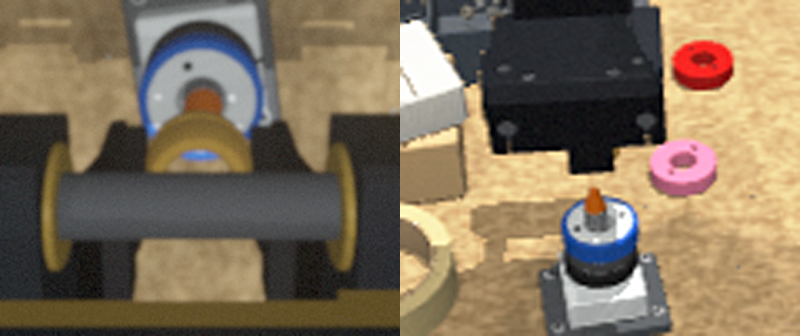

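The brass sleeve is lined up with the orange cone and the stack sits level. Lowering it.

Request:
{"op": "apply_moves", "data": {
  "moves": [
    [[0,0,0.008],0],
    [[0,0,0.008],0],
    [[0,0,0.008],0],
    [[0,0,0.008],0],
    [[0,0,0],0]
  ]
}}

```text
time_s: 26.37
tcp_pos: [0.6188, 0.0302, 0.0793]
ee_rot: [[1.0, -0.001, -0.005], [-0.001, -1.0, -0.001], [-0.005, 0.001, -1.0]]
wrist_force: [0.1, -0.1, -1.0]
gripper_width: 0.281
gripper_force: 30.0
```

Request:
{"op": "apply_moves", "data": {
  "moves": [
    [[0,0,0.006],0],
    [[0,0,0.005],0],
    [[0,0,0.003],0],
    [[0,0,0.001],0],
    [[0,0,0],0]
  ]
}}

```text
time_s: 26.78
tcp_pos: [0.6204, 0.0303, 0.0667]
ee_rot: [[1.0, -0.001, -0.0], [-0.001, -1.0, -0.0], [-0.0, 0.0, -1.0]]
wrist_force: [-0.5, 0.7, -1.3]
gripper_width: 0.285
gripper_force: 30.0
```

Request:
{"op": "apply_moves", "data": {
  "moves": [
    [[0,0,0.001],0],
    [[0,0,0],0],
    [[0,0,0],0]
  ]
}}

```text
time_s: 27.03
tcp_pos: [0.6206, 0.0305, 0.0663]
ee_rot: [[1.0, -0.001, 0.0], [-0.001, -1.0, 0.0], [0.0, -0.0, -1.0]]
wrist_force: [-0.5, 0.3, -1.2]
gripper_width: 0.28
gripper_force: 30.0
```

Release it, rise and back off so the stack can be seen.

Request:
{"op": "apply_moves", "data": {
  "moves": [
    [[0,0,0],0],
    [[0,0,0],0],
    [[0,0,0],0],
    [[0,0,0],0],
    [[0,0,0],0]
  ],
  "hand": 0.06
}}

```text
time_s: 27.45
tcp_pos: [0.6206, 0.0304, 0.0662]
ee_rot: [[1.0, -0.001, 0.0], [-0.001, -1.0, 0.0], [0.0, -0.0, -1.0]]
wrist_force: [0.9, 1.2, -0.5]
gripper_width: 0.575
gripper_force: 0.0
```

Request:
{"op": "apply_moves", "data": {
  "moves": [
    [[0,0,-0.01],0],
    [[0,0,-0.03],0],
    [[0,0,-0.04],0],
    [[0,0,-0.04],0]
  ]
}}

```text
time_s: 27.78
tcp_pos: [0.6198, 0.0301, 0.1874]
ee_rot: [[1.0, -0.001, -0.002], [-0.001, -1.0, -0.001], [-0.002, 0.001, -1.0]]
wrist_force: [0.9, 1.1, 0.3]
gripper_width: 0.685
gripper_force: 0.0
```

Request:
{"op": "apply_moves", "data": {
  "moves": [
    [[-0.035,0,0],0],
    [[-0.04,0,0],0],
    [[-0.04,0,0],0],
    [[-0.04,0,0],0],
    [[0,0,0],0]
  ]
}}

```text
time_s: 28.2
tcp_pos: [0.4572, 0.0288, 0.1857]
ee_rot: [[1.0, -0.001, -0.006], [-0.001, -1.0, -0.0], [-0.006, 0.0, -1.0]]
wrist_force: [-0.3, 0.2, -0.6]
gripper_width: 0.69
gripper_force: 0.0
```

Request:
{"op": "apply_moves", "data": {
  "moves": [
    [[0,0,0],0],
    [[0,0,0],0],
    [[0,0,0],0]
  ]
}}

```text
time_s: 28.45
tcp_pos: [0.467, 0.0309, 0.1868]
ee_rot: [[1.0, -0.001, 0.002], [-0.001, -1.0, 0.001], [0.002, -0.001, -1.0]]
wrist_force: [-0.2, 0.2, 0.0]
gripper_width: 0.687
gripper_force: 0.0
```

```bash
python3 rod.py 10; python3 - <<'E'
from h import *
a=cv2.imread("pics/side_10.png")[230:320,230:335];b=cv2.imread("pics/scene_10.png")[255:345,232:337]
cv2.imwrite("pics/c10.png",np.hstack([cv2.resize(x,(400,343),interpolation=2) for x in(a,b)]))
p=imaging.capture("side")
for z in (.032,.042,.050,.062,.078): print(z,((w2px(p,(.6205,.0305+.013*(z>.06)+.02*(z<.06),z))-[230,230])*3.81).round(0))
E
```

```text
28.45 [0.467  0.0309 0.1868] [-0.2  0.2  0. ] 59.8 0.0
scene [284.2 290.2] 39
  blob [284.7 292.1] 282 288 289 295 [0.6195 0.0326 0.0765]
side [278.6 268.3] 34
  blob [278.1 268.9] 275 281 266 272 [0.621  0.0295 0.0765]
wrist [316.3  29. ] 37
  blob [315.6  26.3] 310 320 22 32 [0.6222 0.03   0.0765]
tri [0.6208 0.031  0.0771]
0.032 [191. 252.]
0.042 [190. 236.]
0.05 [189. 223.]
0.062 [187. 193.]
0.078 [184. 167.]
```

View pics/c10.png

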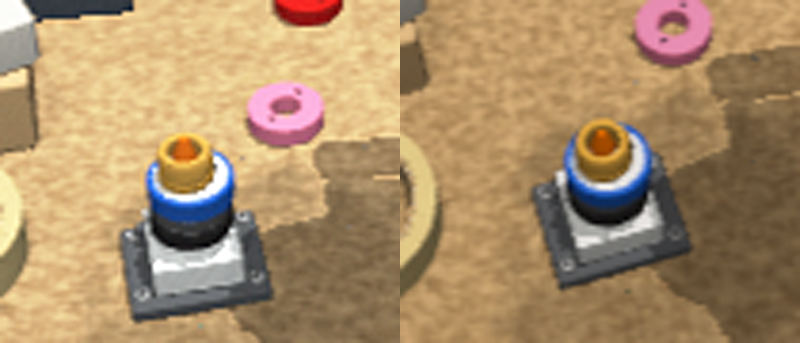

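Both views show the stack seated and level: black, ring, blue, brass, with the brass at side crop (185,165). The projected edge heights match the picture, so I'm handing it in.

```bash
python3 -c "
from station import r
print(r.finish_job())"
```

```text
the job is handed in; nothing more can be done
None
```

The piston is built up on the rod in the order you asked: seal half with its hub up, magnet ring, blue-band half, then the brass sleeve with its taper up. All four looked fully seated in the last pictures. I left the nut, spanner and oil bottle alone and handed the job in at about 28 s.

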